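Free the sagging bolt of the shears cage and hold its gate ajar

TASK

First clear the white mist bottle out of the way of the cage's gate: stand it upright on top of the narrow raised wooden ledge, near the ledge's middle, and let go of it. Then take the gate's barrel bolt by its upright handle, lift the sagging bolt over the bent lip of its keeper while pulling it back, and with it swing the spring-closed gate ajar to about 30 degrees. Finish while still holding the bolt's handle, the bolt drawn and the gate kept still at that angle; do not knock the bottle over, and leave the tray, scissors and spool where they lie.

Things in the scene. Friction and masses are not known exactly. Their poses are not given: they have to be found in the camera images.
- bottle: White round mist bottle, 40 mm in diameter with straight sides from 0 to 124 mm, then a short neck and grey cap 24 mm wide; 150 mm high in all: hold it about 105 mm up, about 0.16 kg, standing on the table in the way of the gate, 85 to 100 mm in front of it. Origin at the centre of its underside, z up.
- ledge: Narrow raised wooden ledge, fixed: a plank 180 mm long (its x) and only 40 mm wide (its y), top 70 mm above the table, on two legs over a foot plate 80 mm wide. Origin on the table under the plank's centre, z up. It stands to the left of the cage and holds nothing.
- cage: Low grey wire cage for shears, fixed: 160 mm deep (its x), 320 mm wide (its y), 135 mm high. Origin at the centre of its underside, z up. Its front, at x = -80 mm, looks to its -x and has the gate: 12 mm thick, 236 mm wide, running from the hinge line (x = -80, y = -140 mm) towards +y, top edge 135 mm above the table. A fixed post beyond its free edge carries the keeper.
- gate_hinge (a point): Point on the gate's vertical hinge line, 115 mm above the table; in the cage's frame x = -80 mm, y = -140 mm.
- keeper_lip (a point): Middle of the lip's top edge. The keeper is an open-topped steel trough on the post, 40 mm long (along the cage's y, from the gate outwards), that takes the bolt's end; cheeks before and behind stop the gate opening while the bolt is in. Its gate-side end is a lip bent up to 6 mm below the axis of the sagged bolt. Fixed; cheek tops 139 mm above the table.
- bolt: Steel barrel bolt on the gate's front, 0.14 kg. Origin on the rod's axis below the handle, 115 mm above the table at the start. Axes as the cage's when shut, turning with the gate: y along the rod to its tip, z up. Rod 10 mm thick, 105 mm to -y and 80 mm to +y; the tip has a nose turned down to 13 mm below the axis, sagged behind the keeper's lip. It runs 26 mm before the gate's mid-plane.
- bolt_handle (a point): Where to pinch the bolt's upright handle, from above: 45 mm above the bolt's origin, on a round stem 12 mm thick, below its 18 mm end ball (centre 65 mm above the origin). The gate's top edge is 25 mm lower. The handle turns with the gate, not by itself.
- bolt_slide (a joint): How far the bolt is drawn back (its -y, towards the hinge), m: about 0 to 0.003 at the start, 0.05 at most. Without lifting it jams on the lip at about 0.005; beyond 0.025 it is out of the keeper. Friction about 1.2 N; stays where it is left.
- bolt_lift (a joint): How far the bolt is raised in its worn guides, m: 0 sagged, 0.014 at most; it falls back under its weight. The nose clears the lip from about 0.008; once the bolt is drawn it may sink again.
- gate (a joint): Opening angle of the gate about its vertical hinge, rad: 0 shut; it grows as the free edge comes towards the cage's -x (counter-clockwise seen from above). A spring always pulls it shut with about 0.13 Nm when shut and 0.25 Nm at 0.5 rad.
- tray: Lilac shallow tray of two compartments, 100 x 130 x 22 mm, right of the cage; origin at the centre of its underside. Bystander.
- scissors: Scissors with red loops lying on the table, about 145 mm long, blades along their +x. Bystander.
- spool: Small blue spool standing on the table, 30 mm in diameter, 46 mm high; origin at the centre of its underside. Bystander.

How it is judged:
By the outcome, as a careful person would: the job done as asked, in the order asked, and still so for the second after the job is handed in, while the arm keeps its last pose, push and grip.
It also fails if it takes over 45 s, if anything falls off the work surface, if the arm or the gripper's body presses on something with over 40 N, if the wrist force passes 120 N, or if a joint passes its speed limit or range.

ROBOT

A 7-joint arm with a two-finger parallel gripper is mounted at the origin on the work surface. World frame = base frame: x ahead of the robot, y to its left, z up, the work surface at z = 0. Lengths are in m, angles in rad, forces in N, time in s.
With the tool pointing down it reaches from about 0.4 to 0.875 m from the base axis. Payload 6.5 kg.
Tool frame: the origin (TCP) lies midway between the tips of the shut fingers; the grasp point (between the pads) lies 19 mm behind it (bot.tcp_to_grasp is the distance from the TCP to the grasp point, in m); z points along the fingers, y is the direction in which the jaws open and shut (so a half turn about z gives the same grasp; the last joint's range is limited). The gripper opens to 85 mm and grips with 20 to 120 N. Pads are 22 mm wide; open, the fingers measure 114 mm over their backs; the gripper's body (76 mm by 85 mm) begins 54 mm behind the grasp point. The pads swing forward as they close: fully open they stand 13 mm farther back than shut.
Start: joints at [1.034, 0.536, -0.004, 1.538, 0.003, 1.067, -0.071], TCP at [0.295, -0.579, 0.231] pointing down, gripper open.
Joint ranges: [-2.7, 2.7], [-0.37, 2.16], [-1.27, 1.26], [0.24, 2.4], [-1.31, 4.45], [0.19, 1.91], [-2.76, 2.76]. Speed limits (rad/s): [2.39, 2.39, 3.14, 3.14, 3.14, 3.14, 3.14].

INTERFACE

Orientations are given as a unit quaternion [x, y, z, w].
In Python, from rig import bot gives the robot as it stands.
- The arm moves only by the tool carry_out, never from a script. Its argument "series" is a list of rows, each an object of numbers: "gripper": the opening in per cent of the stroke, from 0 (shut) to 100 (fully open); "tx", "ty", "tz": the shift along the tool's x, y, z each as a share of 25 cm, from -1 to 1; "spin": the turn about the tool's z as a share of 0.5 rad, from -1 to 1. A call has 1 to 12 rows; each row shifts and turns the commanded pose from where the row before left it, along the tool's axes as they then stand; what a row does not reach is not made up. A row lasts 1/12 s, in which the tool goes at most 41.7 mm and 7.16 degrees, less where a joint would pass 70% of its speed; a pose out of reach is approached as far as the arm can. A call with a number of a shift or a turn outside -1 to 1 is refused whole. A call with a gripper value outside its range is refused whole. The fingers move at their own pace and stop on an object; "grip_force" is the grip in N (left out, the last holds). Time passes only in rows, so rows that do not move let the fingers close. It gives the time, the measured TCP pose, the force and the opening at its end, in the units of the state.
- bot.sense(): the state, without advancing time (a new reading comes with each control period).
- bot.camera(name): name is "side" or "top"; returns the picture (400x640x3 uint8, red, green, blue); there is no depth.
- bot.calibration(name): a dict with "fov_y" (degrees; the focal length in pixels is half the picture's height over the tangent of half this angle, whatever the lens; pixels are square), "cx", "cy" (the principal point, pixels), "pose" (4x4, takes a point from camera to world coordinates). Camera axes: x right, y down, z forward; pixel columns grow to the right and rows downward; lengths in m; the calibration is good to about 2 mm. A picture is of the moment at which its call begins. calibration takes no time and is no camera call.
- bot.hand_in(): hands the job in, once; it reports no verdict.
Trained networks look in the newest picture that a camera, given by its name, has taken for a name from the list of things; names that differ only in an ending like _2 or _b are one class to them, and where a whole thing is asked for, a point or a joint stands for the part that bears it (a point fixed in the world has none). Each returns a list of dicts, best first, with "p" (0 to 1); they miss things now and then, are a little off and sometimes report something else, mostly with a low value. They report only what shows in the picture. A call takes as long as a camera call.
- bot.recognise(camera, label): "at" ([column, row] in pixels, amid what is visible of it).
The state is a dict: "t": time; "joint_positions": joint angles; "joint_vel": joint speeds; "effort": joint torques, N m; "eef_pos": TCP position; "ee_rot": TCP orientation; "contact_force": force on the tool from outside, world axes, zero at the start; "torque": the same for the moment, N m; "opening": finger opening in m.
Only numpy, scipy, OpenCV 4.12 (cv2) and the standard library are available. Lean on these libraries where they do the work, as an engineer would, in place of code of your own. Each camera call takes 0.05 s, during which the arm holds its last target.

## Working session

There is one attempt and no reset: what is moved stays moved. The work goes in short steps, Python scripts to look and compute and a tool call to move; the robot and the scene stay as the last step left them, time stands still between calls to the robot, and variables do not carry over. Pictures are saved under pics/ and viewed, and the job is handed in when it is done.

Besides the shell and the picture viewer there is one more tool, called after ">>>" by a JSON object that holds its "api" and its "payload", one argument or row to a line. carry_out: Moves the arm, as the interface text tells. Shift numbers are shares of 25 cm and turn numbers shares of 0.5 rad, none past 1 either way. Its arguments: {"type":"object","properties":{"series":{"type":"array"},"grip_force":{"type":"number"}},"required":["series"]}

```bash
ls; mkdir -p pics; python3 - <<'E'
from rig import bot
import cv2,numpy as np
for n in("side","top"):
    im=bot.camera(n); cv2.imwrite(f"pics/{n}0.png",cv2.cvtColor(im,cv2.COLOR_RGB2BGR))
    c=bot.calibration(n); print(n,c["fov_y"],c["cx"],c["cy"],np.round(c["pose"],4).tolist(), [k for k in c])
    for l in["bottle","ledge","cage","gate_hinge","keeper_lip","bolt","bolt_handle","tray","scissors","spool"]:
        print(l,[(np.round(d["at"],1).tolist(),round(d["p"],2)) for d in bot.recognise(n,l)][:3])
s=bot.sense();print(s)
E
```

```text
pics
side 42.535418551188805 325.3451066144667 200.91298012384723 [[-0.9933, -0.065, 0.0954, 0.4178], [-0.1153, 0.5866, -0.8016, 1.0413], [-0.0039, -0.8073, -0.5902, 0.8976], [0.0, 0.0, 0.0, 1.0]] ['fov_y', 'cx', 'cy', 'pose']
bottle [([337.1, 241.7], 0.93)]
ledge [([348.8, 333.3], 0.83)]
cage [([266.3, 224.1], 0.9), ([377.8, 212.1], 0.53)]
gate_hinge [([305.2, 205.7], 0.7)]
keeper_lip [([296.4, 235.2], 0.54)]
bolt [([307.8, 199.7], 0.61), ([336.1, 237.9], 0.36)]
bolt_handle [([308.4, 203.7], 0.27)]
tray [([372.3, 167.1], 0.88), ([305.3, 206.6], 0.31)]
scissors [([377.7, 212.2], 0.77)]
spool [([381.8, 273.8], 0.5), ([306.2, 202.1], 0.38)]
top 50.82754954666432 320.95707063863625 197.96361918080888 [[0.0246, -0.988, 0.1524, 0.378], [-0.9997, -0.0253, -0.0028, 0.0004], [0.0066, -0.1523, -0.9883, 1.2343], [0.0, 0.0, 0.0, 1.0]] ['fov_y', 'cx', 'cy', 'pose']
bottle [([290.1, 210.4], 0.55), ([203.7, 231.3], 0.44)]
ledge [([206.2, 229.4], 0.88)]
cage [([320.9, 155.7], 0.74)]
gate_hinge [([327.5, 183.5], 0.86), ([305.1, 185.3], 0.57)]
keeper_lip [([271.9, 184.7], 0.61)]
bolt [([303.3, 188.0]
[... 214 characters left out ...]
t': 1.1, 'joint_positions': array([ 1.03382053,  0.53638123, -0.00443619,  1.53787288,  0.00261368,
        1.06728799, -0.07121431]), 'joint_vel': array([-0.00028801,  0.00065231,  0.00087121,  0.00037467, -0.00034394,
       -0.00043785,  0.00108725]), 'effort': array([ 1.10054989e-04, -5.83338332e+01,  1.04770582e+00, -2.59441119e+01,
        1.22975965e-02,  1.57167069e-03,  3.63414983e-05]), 'eef_pos': array([ 0.29484928, -0.57929328,  0.23131232]), 'ee_rot': array([ 9.72416968e-01,  2.33249306e-01, -2.16301363e-06,  3.02077706e-05]), 'contact_force': array([-0.09299235, -1.21987091, -0.06586581]), 'torque': array([-0.00705726,  0.04008793,  0.00047688]), 'opening': 0.08563378506252926}
```

View images.

```bash
python3 - <<'E'
import cv2
a=cv2.imread("pics/top0.png");cv2.imwrite("pics/top0c.png",cv2.resize(a[110:310,150:490],None,fx=2.3,fy=2.3,interpolation=cv2.INTER_CUBIC))
a=cv2.imread("pics/side0.png");cv2.imwrite("pics/side0c.png",cv2.resize(a[130:370,180:480],None,fx=2.5,fy=2.5,interpolation=cv2.INTER_CUBIC))
E
```

```text
(no output)
```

View pics/top0c.png

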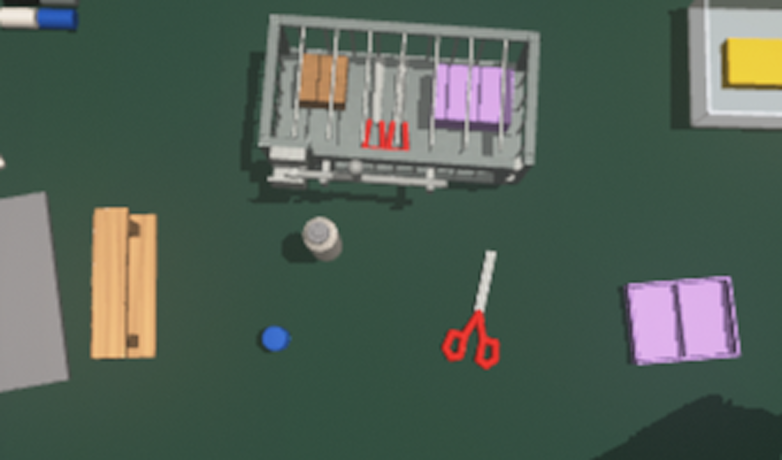

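View pics/side0c.png

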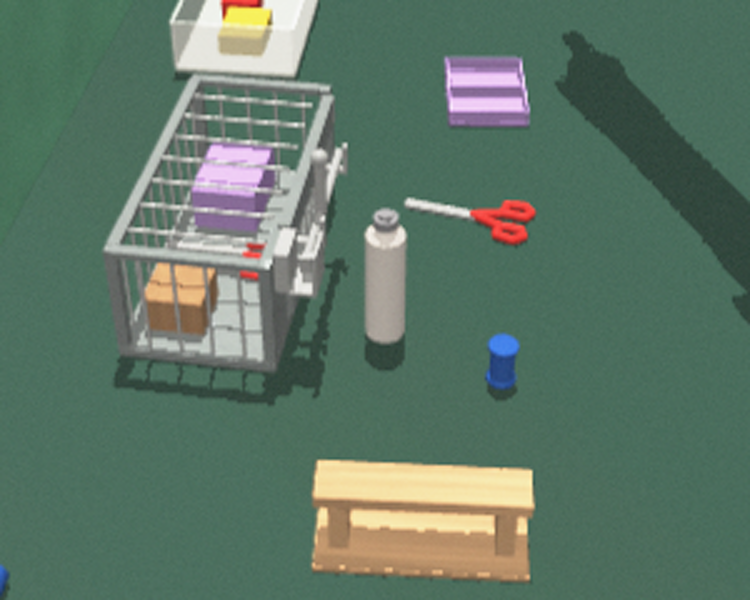

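View pics/top0.png

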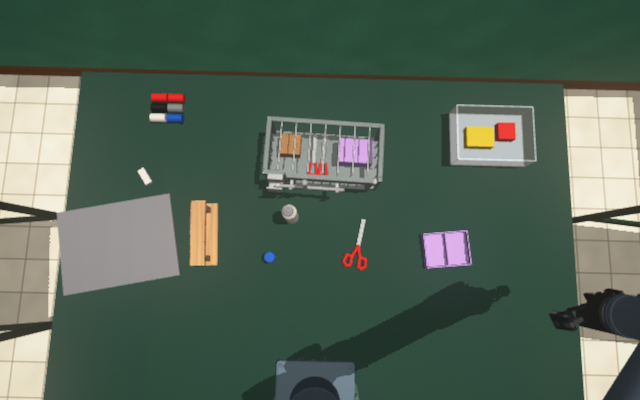

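```bash
cat > h.py <<'E'
import numpy as np, cv2
from rig import bot
def ray(n,p):
    c=bot.calibration(n); f=200/np.tan(np.radians(c["fov_y"])/2)
    P=np.array(c["pose"]); d=np.array([(p[0]-c["cx"])/f,(p[1]-c["cy"])/f,1.])
    return P[:3,3],P[:3,:3]@d
def onz(n,p,z):
    o,d=ray(n,p); return o+d*(z-o[2])/d[2]
def tri(pt,ps):
    A=np.zeros((3,3));b=np.zeros(3)
    for n,p in(("top",pt),("side",ps)):
        o,d=ray(n,p);d=d/np.linalg.norm(d);M=np.eye(3)-np.outer(d,d);A+=M;b+=M@o
    X=np.linalg.solve(A,b)
    return X,[np.linalg.norm(np.cross(X-o,d/np.linalg.norm(d))) for o,d in(ray("top",pt),ray("side",ps))]
def proj(n,X):
    c=bot.calibration(n); f=200/np.tan(np.radians(c["fov_y"])/2)
    P=np.linalg.inv(np.array(c["pose"])); q=P[:3,:3]@np.asarray(X)+P[:3,3]
    return q[:2]/q[2]*f+[c["cx"],c["cy"]]
def snap(n,name,box=None,k=1):
    im=bot.camera(n);a=cv2.cvtColor(im,cv2.COLOR_RGB2BGR)
    if box: a=a[box[1]:box[3],box[0]:box[2]]
    cv2.imwrite("pics/"+name,cv2.resize(a,None,fx=k,fy=k,interpolation=cv2.INTER_CUBIC)); return im
E
python3 - <<'E'
from h import *
np.set_printoptions(precision=4,suppress=True)
T=lambda x,y:(150+x/2.3,110+y/2.3); S=lambda x,y:(180+x/2.5,130+y/2.5)
print("ball",tri(T(355,167),S(319,155)),onz("top",T(355,167),.18))
print("cap",tri(T(319,228),S(385,216)),onz("top",T(319,228),.15), onz("side",S(385,216),.15))
print("ledge corners top",[onz("top",T(*p),.07) for p in((93,208),(128,208),(128,357),(91,357))])
print("ledge corners side",[onz("side",S(*p),.07) for p in((315,463),(533,470),(533,507),(314,500))])
print("cage corners",[onz("top",T(*p),.135) for p in((271,14),(540,32),(534,163),(262,146))])
print("cage corners side",[onz("side",S(*p),.135) for p in((195,75),(333,92),(272,265),(107,247))])
print("tip axis ends", onz("top",T(268,174),.115),onz("top",T(447,184),.115))
print("spool",tri(T(275,338),S(503,345)))
E
```

```text
ball (array([0.5792, 0.0405, 0.1838]), [np.float64(0.0007192578880343273), np.float64(0.0007192578880344935)]) [0.5791 0.0407 0.18  ]
cap (array([0.5129, 0.0805, 0.1464]), [np.float64(0.001364142643089887), np.float64(0.0013641426430900407)]) [0.5138 0.0802 0.15  ] [0.5111 0.0854 0.15  ]
ledge corners top [array([0.5413, 0.361 , 0.07  ]), array([0.5424, 0.3186, 0.07  ]), array([0.3641, 0.3068, 0.07  ]), array([0.363 , 0.3505, 0.07  ])]
ledge corners side [array([0.545 , 0.3243, 0.07  ]), array([0.3637, 0.3115, 0.07  ]), array([0.3634, 0.3503, 0.07  ]), array([0.5402, 0.363 , 0.07  ])]
cage corners [array([0.7693, 0.1473, 0.135 ]), array([ 0.7557, -0.1712,  0.135 ]), array([ 0.5978, -0.1645,  0.135 ]), array([0.6097, 0.1508, 0.135 ])]
cage corners side [array([ 0.7527, -0.168 ,  0.135 ]), array([ 0.5929, -0.1496,  0.135 ]), array([0.6088, 0.1507, 0.135 ]), array([0.7672, 0.142 , 0.135 ])]
tip axis ends [0.5805 0.145  0.115 ] [ 0.574  -0.0654  0.115 ]
spool (array([0.3915, 0.1366, 0.0439]), [np.float64(0.0004896970293252265), np.float64(0.000489697029325182)])
```

>>> {"api": "carry_out", "payload": {
  "series": [
    {"gripper":100,"tz":-0.06,"spin":0.2354},
    {"tz":-0.06,"spin":0.2354},
    {"tz":-0.06,"spin":0.2354},
    {"tz":-0.06,"spin":0.2354},
    {"tx":0.0435,"ty":-0.132},
    {"tx":0.0435,"ty":-0.132},
    {"tx":0.0435,"ty":-0.132},
    {"tx":0.0435,"ty":-0.132},
    {"tx":0.0435,"ty":-0.132},
    {"tx":0.0435,"ty":-0.132},
    {"tx":0.0435,"ty":-0.132},
    {"tx":0.0435,"ty":-0.132}
  ],
  "grip_force": 30
}}

```text
invalid input at $.series[0]: expected keys gripper, tx, ty, tz, spin
```

>>> {"api": "carry_out", "payload": {
  "series": [
    {"tx":0.0435,"ty":-0.132},
    {"tx":0.0435,"ty":-0.132},
    {"tx":0.0435,"ty":-0.132},
    {"tx":0.0435,"ty":-0.132},
    {"tx":0.0435,"ty":-0.132},
    {"tx":0.0435,"ty":-0.132},
    {"tx":0.0435,"ty":-0.132},
    {"tx":0.0435,"ty":-0.132},
    {"tx":0.0435,"ty":-0.132},
    {"tx":0.0435,"ty":-0.132},
    {"tx":0.0435,"ty":-0.132},
    {}
  ]
}}

```text
invalid input at $.series[0]: expected keys gripper, tx, ty, tz, spin
```

>>> {"api": "carry_out", "payload": {
  "series": [
    {"gripper":100,"tx":0,"ty":0,"tz":-0.06,"spin":0.2354},
    {"gripper":100,"tx":0,"ty":0,"tz":-0.06,"spin":0.2354},
    {"gripper":100,"tx":0,"ty":0,"tz":-0.06,"spin":0.2354},
    {"gripper":100,"tx":0,"ty":0,"tz":-0.06,"spin":0.2354},
    {"gripper":100,"tx":0.0435,"ty":-0.132,"tz":0,"spin":0},
    {"gripper":100,"tx":0.0435,"ty":-0.132,"tz":0,"spin":0},
    {"gripper":100,"tx":0.0435,"ty":-0.132,"tz":0,"spin":0},
    {"gripper":100,"tx":0.0435,"ty":-0.132,"tz":0,"spin":0},
    {"gripper":100,"tx":0.0435,"ty":-0.132,"tz":0,"spin":0},
    {"gripper":100,"tx":0.0435,"ty":-0.132,"tz":0,"spin":0},
    {"gripper":100,"tx":0.0435,"ty":-0.132,"tz":0,"spin":0},
    {"gripper":100,"tx":0.0435,"ty":-0.132,"tz":0,"spin":0}
  ],
  "grip_force": 30
}}

```text
t: 2.1
eef_pos: [0.3821, -0.3137, 0.2915]
ee_rot: [1.0, -0.0, 0.0, 0.0]
contact_force: [0.3, 0.1, -0.0]
opening: 0.0853
```

>>> {"api": "carry_out", "payload": {
  "series": [
    {"gripper":100,"tx":0.0435,"ty":-0.132,"tz":0,"spin":0},
    {"gripper":100,"tx":0.0435,"ty":-0.132,"tz":0,"spin":0},
    {"gripper":100,"tx":0.0435,"ty":-0.132,"tz":0,"spin":0},
    {"gripper":100,"tx":0.0435,"ty":-0.132,"tz":0,"spin":0},
    {"gripper":100,"tx":0.0435,"ty":-0.132,"tz":0,"spin":0},
    {"gripper":100,"tx":0.0435,"ty":-0.132,"tz":0,"spin":0},
    {"gripper":100,"tx":0.0435,"ty":-0.132,"tz":0,"spin":0},
    {"gripper":100,"tx":0.0435,"ty":-0.132,"tz":0,"spin":0},
    {"gripper":100,"tx":0.0435,"ty":-0.132,"tz":0,"spin":0},
    {"gripper":100,"tx":0.0435,"ty":-0.132,"tz":0,"spin":0},
    {"gripper":100,"tx":0.0435,"ty":-0.132,"tz":0,"spin":0},
    {"gripper":100,"tx":0.0435,"ty":-0.125,"tz":0,"spin":0}
  ]
}}

```text
t: 3.1
eef_pos: [0.5126, 0.0809, 0.2915]
ee_rot: [1.0, 0.0, 0.0, -0.0]
contact_force: [0.2, -0.8, 1.1]
opening: 0.0855
```

>>> {"api": "carry_out", "payload": {
  "series": [
    {"gripper":100,"tx":0,"ty":0,"tz":0.04,"spin":0},
    {"gripper":100,"tx":0,"ty":0,"tz":0,"spin":0}
  ]
}}

```text
t: 3.27
eef_pos: [0.5116, 0.0808, 0.2799]
ee_rot: [1.0, 0.002, -0.001, -0.0]
contact_force: [-0.4, -1.3, -0.7]
opening: 0.0855
```

```bash
python3 - <<'E'
from h import *
s=bot.sense();print(s["t"],s["eef_pos"],s["ee_rot"],s["joint_positions"])
snap("side","side1.png",(180,50,480,370),1.8);snap("top","top1.png",(150,110,490,310),2.3)
print(proj("top",[.5125,.081,.15]))
E
```

```text
3.2667 [0.5116287  0.08084087 0.27993777] [ 9.99997376e-01  2.02918876e-03 -1.05345002e-03 -1.44413167e-04] [ 0.02008619  0.27800286 -0.316992    1.81446207  0.09688513  1.06626535
 -1.8993424 ]
[288.38436902 209.63284911]
```

View pics/side1.png

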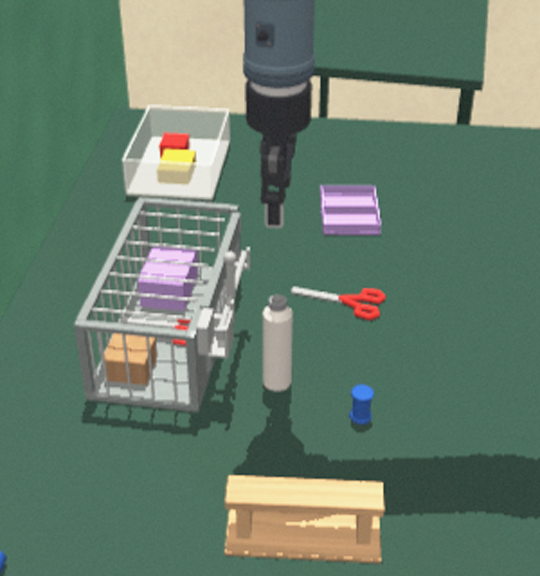

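View pics/top1.png

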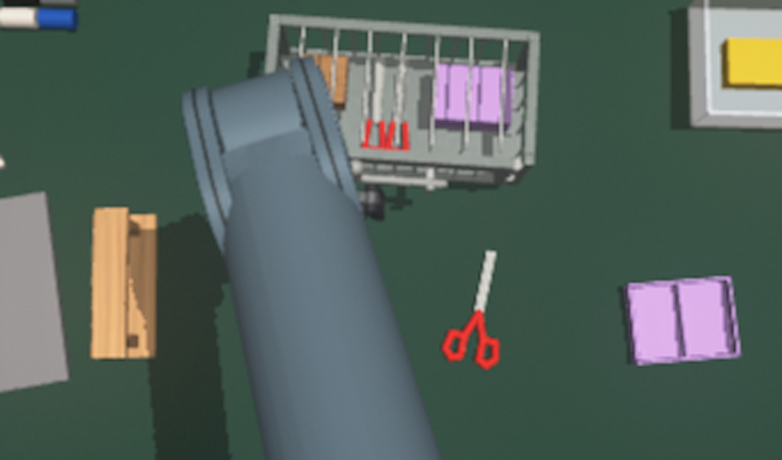

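>>> {"api": "carry_out", "payload": {
  "series": [
    {"gripper":100,"tx":0,"ty":0,"tz":0.095,"spin":0},
    {"gripper":100,"tx":0,"ty":0,"tz":0.095,"spin":0},
    {"gripper":100,"tx":0,"ty":0,"tz":0.095,"spin":0},
    {"gripper":100,"tx":0,"ty":0,"tz":0.095,"spin":0},
    {"gripper":100,"tx":0,"ty":0,"tz":0.095,"spin":0},
    {"gripper":100,"tx":0,"ty":0,"tz":0.095,"spin":0},
    {"gripper":100,"tx":0,"ty":0,"tz":0.095,"spin":0},
    {"gripper":100,"tx":0,"ty":0,"tz":0.095,"spin":0},
    {"gripper":100,"tx":0,"ty":0,"tz":0.03,"spin":0},
    {"gripper":100,"tx":0,"ty":0,"tz":0,"spin":0},
    {"gripper":100,"tx":0,"ty":0,"tz":0,"spin":0}
  ]
}}

```text
t: 4.28
eef_pos: [0.5128, 0.0781, 0.0846]
ee_rot: [1.0, -0.001, 0.0, 0.0]
contact_force: [0.2, -0.3, 1.0]
opening: 0.0855
```

```bash
python3 - <<'E'
from h import *
s=bot.sense();print(s["t"],s["eef_pos"],s["contact_force"])
snap("side","side2.png",(230,130,430,330),3)
E
```

```text
4.2833 [0.51277529 0.07813404 0.08456941] [ 0.20270844 -0.28847996  0.99274269]
```

View pics/side2.png

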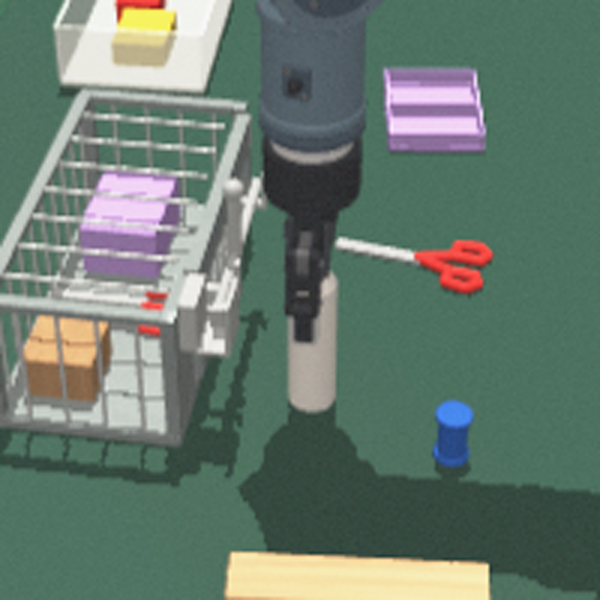

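>>> {"api": "carry_out", "payload": {
  "series": [
    {"gripper":0,"tx":0,"ty":0,"tz":0,"spin":0},
    {"gripper":0,"tx":0,"ty":0,"tz":0,"spin":0},
    {"gripper":0,"tx":0,"ty":0,"tz":0,"spin":0},
    {"gripper":0,"tx":0,"ty":0,"tz":0,"spin":0},
    {"gripper":0,"tx":0,"ty":0,"tz":0,"spin":0},
    {"gripper":0,"tx":0,"ty":0,"tz":0,"spin":0},
    {"gripper":0,"tx":0,"ty":0,"tz":0,"spin":0},
    {"gripper":0,"tx":0,"ty":0,"tz":0,"spin":0}
  ],
  "grip_force": 35
}}

```text
t: 5.0
eef_pos: [0.513, 0.0794, 0.0846]
ee_rot: [1.0, 0.0, 0.001, -0.0]
contact_force: [-0.7, 0.0, 6.9]
opening: 0.0393
```

>>> {"api": "carry_out", "payload": {
  "series": [
    {"gripper":0,"tx":0,"ty":0,"tz":0,"spin":0},
    {"gripper":0,"tx":0,"ty":0,"tz":-0.04,"spin":0},
    {"gripper":0,"tx":0,"ty":0,"tz":-0.06,"spin":0},
    {"gripper":0,"tx":0,"ty":0,"tz":-0.06,"spin":0},
    {"gripper":0,"tx":0,"ty":0,"tz":0,"spin":0}
  ]
}}

```text
t: 5.42
eef_pos: [0.5139, 0.0792, 0.1263]
ee_rot: [1.0, -0.0, 0.002, -0.0]
contact_force: [0.9, 0.9, -1.4]
opening: 0.0395
```

```bash
python3 - <<'E'
from h import *
s=bot.sense();print(s["t"],s["eef_pos"],s["ee_rot"],s["contact_force"],s["opening"])
snap("side","side3.png",(230,90,430,290),3)
E
```

```text
5.4167 [0.51387318 0.07924824 0.12634638] [ 9.99998068e-01 -4.43777504e-05  1.94150802e-03 -3.03550533e-04] [ 0.86445168  0.89899417 -1.44722681] 0.03952254047712854
```

View pics/side3.png

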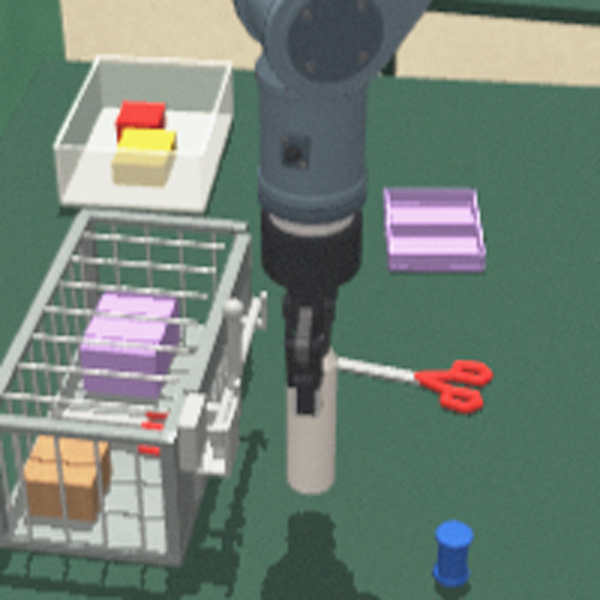

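>>> {"api": "carry_out", "payload": {
  "series": [
    {"gripper":0,"tx":0,"ty":0,"tz":-0.06,"spin":0},
    {"gripper":0,"tx":0,"ty":0,"tz":-0.08,"spin":0},
    {"gripper":0,"tx":0,"ty":0,"tz":-0.08,"spin":0},
    {"gripper":0,"tx":0,"ty":0,"tz":-0.075,"spin":0},
    {"gripper":0,"tx":-0.0114,"ty":-0.0514,"tz":0,"spin":0},
    {"gripper":0,"tx":-0.0228,"ty":-0.1028,"tz":0,"spin":0},
    {"gripper":0,"tx":-0.0228,"ty":-0.1028,"tz":0,"spin":0},
    {"gripper":0,"tx":-0.0228,"ty":-0.1028,"tz":0,"spin":0},
    {"gripper":0,"tx":-0.0228,"ty":-0.1028,"tz":0,"spin":0},
    {"gripper":0,"tx":-0.0228,"ty":-0.1028,"tz":0,"spin":0},
    {"gripper":0,"tx":-0.0228,"ty":-0.1028,"tz":0,"spin":0},
    {"gripper":0,"tx":-0.0228,"ty":-0.1028,"tz":0,"spin":0}
  ]
}}

```text
t: 6.47
eef_pos: [0.4685, 0.2724, 0.1964]
ee_rot: [1.0, -0.0, -0.001, 0.001]
contact_force: [0.6, 0.5, -1.7]
opening: 0.0395
```

>>> {"api": "carry_out", "payload": {
  "series": [
    {"gripper":0,"tx":-0.0228,"ty":-0.1028,"tz":0,"spin":0},
    {"gripper":0,"tx":-0.0228,"ty":-0.1028,"tz":0,"spin":0},
    {"gripper":0,"tx":-0.0114,"ty":-0.0514,"tz":0,"spin":0},
    {"gripper":0,"tx":0,"ty":0,"tz":0,"spin":0},
    {"gripper":0,"tx":0,"ty":0,"tz":0,"spin":0}
  ]
}}

```text
t: 6.88
eef_pos: [0.4549, 0.3354, 0.1967]
ee_rot: [1.0, 0.001, -0.001, 0.001]
contact_force: [-0.1, -1.0, -1.9]
opening: 0.0399
```

```bash
python3 - <<'E'
from h import *
s=bot.sense();print(s["t"],s["eef_pos"],s["ee_rot"],s["contact_force"],s["opening"],s["joint_positions"])
snap("side","side4.png",(230,150,480,370),3);snap("top","top4.png",(150,110,490,310),2.3)
E
```

```text
6.8833 [0.45492059 0.33544209 0.19667401] [ 9.99999444e-01  5.39398612e-04 -5.48591660e-04  7.20873632e-04] [-0.09779602 -1.04362342 -1.9152034 ] 0.039935213147544966 [-0.43215685  0.46205283 -0.37033318  1.78090991  0.20183859  0.93767109
 -2.45712762]
```

View pics/side4.png

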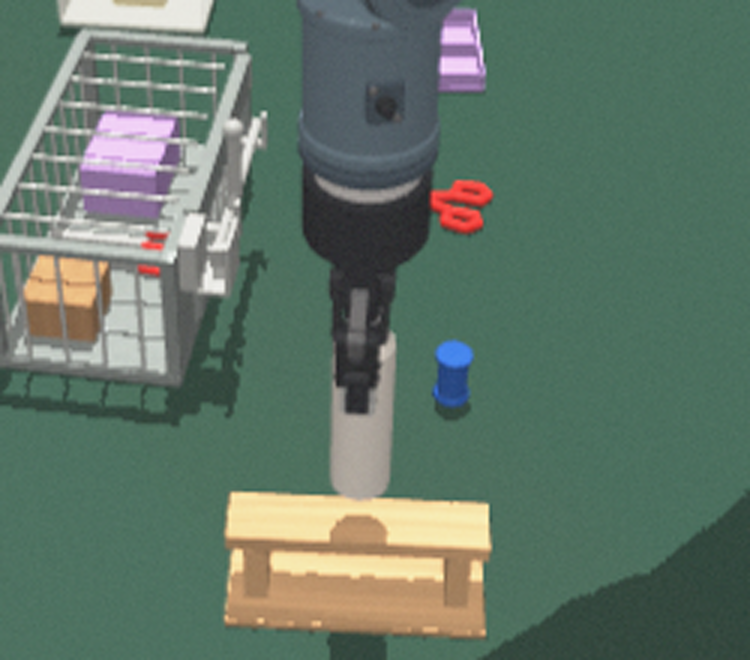

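View pics/top4.png

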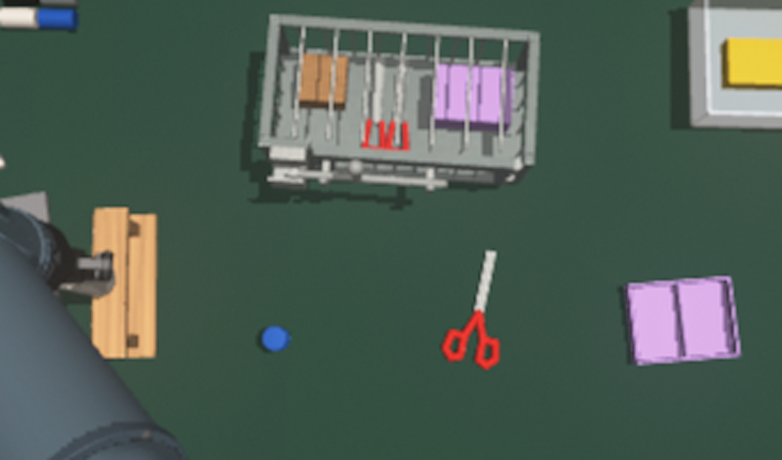

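```bash
python3 - <<'E'
from h import *
print(onz("side",(230+360/3,150+498/3),.112), proj("side",[.452,.3355,.112]))
X=np.array([.452,.3355,.112])
P=np.array([proj("side",X+[.02*np.cos(a),.02*np.sin(a),0]) for a in np.linspace(0,6.28,24)])
print((P.min(0)-[230,150])*3,(P.max(0)-[230,150])*3)
E
```

```text
[0.45158165 0.35293564 0.112     ] [350.45923381 309.33552308]
[331.6394299  455.74153187] [391.19828031 501.04802052]
```

>>> {"api": "carry_out", "payload": {
  "series": [
    {"gripper":0,"tx":0,"ty":-0.008,"tz":0.04,"spin":0},
    {"gripper":0,"tx":0,"ty":0,"tz":0.04,"spin":0},
    {"gripper":0,"tx":0,"ty":0,"tz":0.04,"spin":0},
    {"gripper":0,"tx":0,"ty":0,"tz":0.03,"spin":0},
    {"gripper":0,"tx":0,"ty":0,"tz":0.01,"spin":0},
    {"gripper":0,"tx":0,"ty":0,"tz":0,"spin":0},
    {"gripper":0,"tx":0,"ty":0,"tz":0,"spin":0}
  ]
}}

```text
t: 7.57
eef_pos: [0.4553, 0.338, 0.1574]
ee_rot: [1.0, 0.0, -0.0, 0.0]
contact_force: [0.1, -0.2, -2.2]
opening: 0.0395
```

>>> {"api": "carry_out", "payload": {
  "series": [
    {"gripper":0,"tx":0,"ty":0,"tz":0.006,"spin":0},
    {"gripper":0,"tx":0,"ty":0,"tz":0,"spin":0}
  ]
}}

```text
t: 7.73
eef_pos: [0.4555, 0.3382, 0.1563]
ee_rot: [1.0, 0.0, 0.0, -0.0]
contact_force: [0.1, -0.3, -2.6]
opening: 0.0392
```

```bash
python3 - <<'E'
from h import *
s=bot.sense();print(s["t"],s["eef_pos"],s["ee_rot"],s["contact_force"],s["opening"])
snap("side","side5.png",(230,150,480,370),3)
E
```

```text
7.7333 [0.45548484 0.3381667  0.15627147] [ 9.99999950e-01  2.94368130e-05  2.41786550e-04 -1.99458228e-04] [ 0.10840674 -0.27234914 -2.60276544] 0.039241916654651265
```

View pics/side5.png

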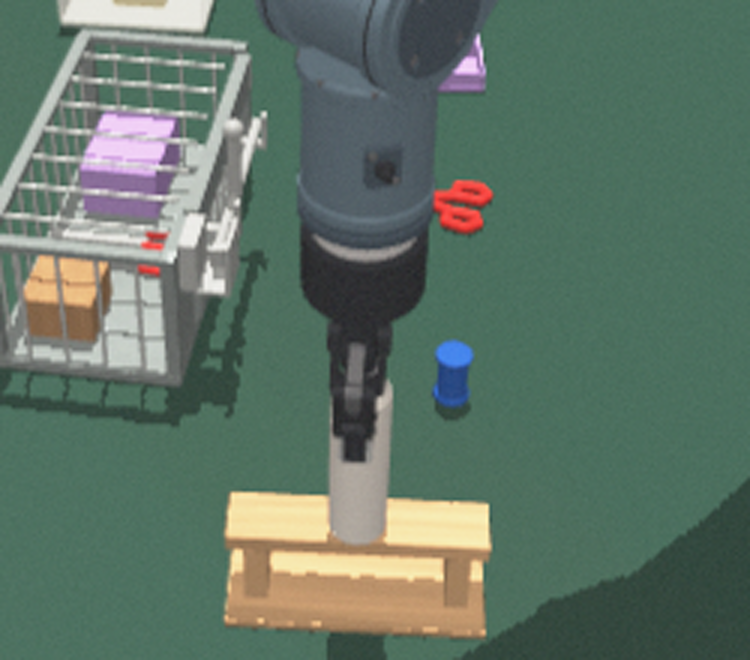

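>>> {"api": "carry_out", "payload": {
  "series": [
    {"gripper":0,"tx":0,"ty":0,"tz":0.006,"spin":0},
    {"gripper":0,"tx":0,"ty":0,"tz":0,"spin":0},
    {"gripper":0,"tx":0,"ty":0,"tz":0,"spin":0}
  ]
}}

```text
t: 8.03
eef_pos: [0.4554, 0.3381, 0.1547]
ee_rot: [1.0, 0.0, 0.0, -0.0]
contact_force: [0.3, 0.3, -1.8]
opening: 0.0392
```

>>> {"api": "carry_out", "payload": {
  "series": [
    {"gripper":0,"tx":0,"ty":0,"tz":0.004,"spin":0},
    {"gripper":0,"tx":0,"ty":0,"tz":0,"spin":0},
    {"gripper":0,"tx":0,"ty":0,"tz":0,"spin":0}
  ]
}}

```text
t: 8.28
eef_pos: [0.4558, 0.3383, 0.1546]
ee_rot: [1.0, 0.0, 0.001, -0.0]
contact_force: [-0.9, -1.5, 5.7]
opening: 0.0396
```

>>> {"api": "carry_out", "payload": {
  "series": [
    {"gripper":55,"tx":0,"ty":0,"tz":0,"spin":0},
    {"gripper":55,"tx":0,"ty":0,"tz":0,"spin":0},
    {"gripper":55,"tx":0,"ty":0,"tz":0,"spin":0},
    {"gripper":80,"tx":0,"ty":0,"tz":0,"spin":0},
    {"gripper":80,"tx":0,"ty":0,"tz":0,"spin":0},
    {"gripper":80,"tx":0,"ty":0,"tz":0,"spin":0},
    {"gripper":80,"tx":0,"ty":0,"tz":0,"spin":0}
  ]
}}

```text
t: 8.87
eef_pos: [0.4553, 0.338, 0.1535]
ee_rot: [1.0, 0.0, -0.0, 0.0]
contact_force: [0.6, 0.4, -0.6]
opening: 0.0683
```

>>> {"api": "carry_out", "payload": {
  "series": [
    {"gripper":80,"tx":0,"ty":0,"tz":-0.04,"spin":0},
    {"gripper":80,"tx":0,"ty":0,"tz":-0.08,"spin":0},
    {"gripper":80,"tx":0,"ty":0,"tz":-0.1,"spin":0},
    {"gripper":80,"tx":0,"ty":0,"tz":-0.1,"spin":0},
    {"gripper":80,"tx":0,"ty":0,"tz":-0.08,"spin":0},
    {"gripper":80,"tx":0,"ty":0,"tz":0,"spin":0}
  ]
}}

```text
t: 9.37
eef_pos: [0.4572, 0.3399, 0.2588]
ee_rot: [1.0, -0.0, 0.003, -0.003]
contact_force: [0.7, 0.4, 0.3]
opening: 0.0683
```

```bash
python3 - <<'E'
from h import *
s=bot.sense();print(s["t"],s["eef_pos"],s["ee_rot"],s["contact_force"],s["opening"])
snap("side","side6.png",(180,50,480,370),1.8);snap("top","top6.png",(150,110,490,310),2.3)
snap("top","top6z.png",(250,150,350,210),8)
for n in("top","side"):
  for l in("bolt_handle","keeper_lip","bottle"): print(n,l,[(np.round(d["at"],1),round(d["p"],2)) for d in bot.recognise(n,l)][:2])
snap("side","side6z.png",(270,170,350,260),7)
E
```

```text
9.3667 [0.4572218  0.33990738 0.25879532] [ 9.99991791e-01 -8.37521787e-06  3.18394765e-03 -2.50599461e-03] [0.66087473 0.4064514  0.3048815 ] 0.06833161868208003
top bolt_handle []
top keeper_lip [(array([273.2, 184.9]), 0.83)]
top bottle [(array([190.1, 231.2]), 0.75)]
side bolt_handle []
side keeper_lip [(array([296.5, 235.2]), 0.84)]
side bottle [(array([352.2, 297.8]), 0.69)]
```

View pics/side6.png

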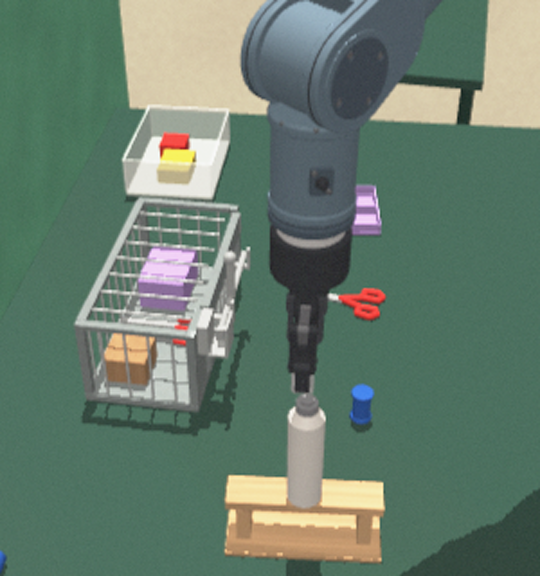

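View pics/top6z.png

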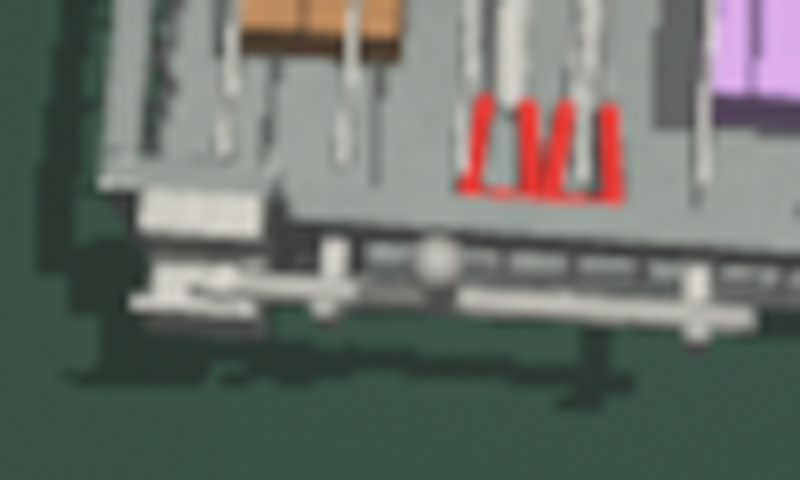

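View pics/side6z.png

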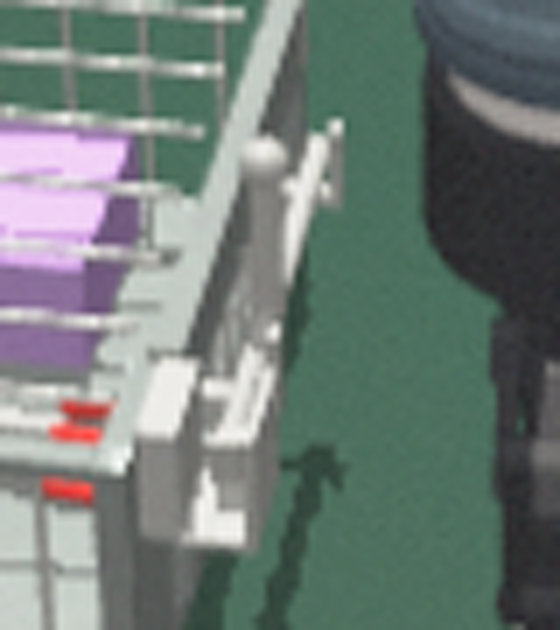

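>>> {"api": "carry_out", "payload": {
  "series": [
    {"gripper":80,"tx":0.02,"ty":0.05,"tz":0,"spin":0},
    {"gripper":80,"tx":0.0435,"ty":0.104,"tz":0,"spin":0},
    {"gripper":80,"tx":0.0435,"ty":0.104,"tz":0,"spin":0},
    {"gripper":80,"tx":0.0435,"ty":0.104,"tz":0,"spin":0},
    {"gripper":80,"tx":0.0435,"ty":0.104,"tz":0,"spin":0},
    {"gripper":80,"tx":0.0435,"ty":0.104,"tz":0,"spin":0},
    {"gripper":80,"tx":0.0435,"ty":0.104,"tz":0,"spin":0},
    {"gripper":80,"tx":0.0435,"ty":0.104,"tz":0,"spin":0},
    {"gripper":80,"tx":0.0435,"ty":0.104,"tz":0,"spin":0},
    {"gripper":80,"tx":0.0435,"ty":0.104,"tz":0,"spin":0},
    {"gripper":80,"tx":0.0435,"ty":0.104,"tz":0,"spin":0},
    {"gripper":80,"tx":0.0435,"ty":0.104,"tz":0,"spin":0}
  ]
}}

```text
t: 10.87
eef_pos: [0.5802, 0.0382, 0.2534]
ee_rot: [1.0, 0.0, -0.0, 0.0]
contact_force: [-0.5, 0.0, -0.3]
opening: 0.0686
```

>>> {"api": "carry_out", "payload": {
  "series": [
    {"gripper":80,"tx":0,"ty":0,"tz":0,"spin":0},
    {"gripper":80,"tx":0,"ty":0,"tz":0,"spin":0},
    {"gripper":80,"tx":0,"ty":0,"tz":0,"spin":0}
  ]
}}

```text
t: 11.12
eef_pos: [0.5796, 0.0402, 0.2532]
ee_rot: [1.0, 0.0, -0.0, -0.0]
contact_force: [0.7, 0.8, 1.1]
opening: 0.0681
```

```bash
python3 - <<'E'
from h import *
np.set_printoptions(precision=4,suppress=True)
s=bot.sense();print(s["t"],s["eef_pos"],s["ee_rot"],s["joint_positions"])
print(tri((304.75,182.25),(307.86,192.1)),onz("top",(304.75,182.25),.18),onz("side",(307.86,192.1),.18))
snap("side","side7.png",(180,50,480,370),1.8)
E
```

```text
11.1167 [0.5796 0.0402 0.2532] [ 1.      0.0002 -0.0004 -0.0003] [ 0.058   0.4114 -0.2692  1.6914  0.1216  1.0558 -1.8202]
(array([0.5795, 0.0395, 0.183 ]), [np.float64(6.790776146624317e-05), np.float64(6.790776146601196e-05)]) [0.5801 0.0397 0.18  ] [0.5801 0.0354 0.18  ]
```

View pics/side7.png

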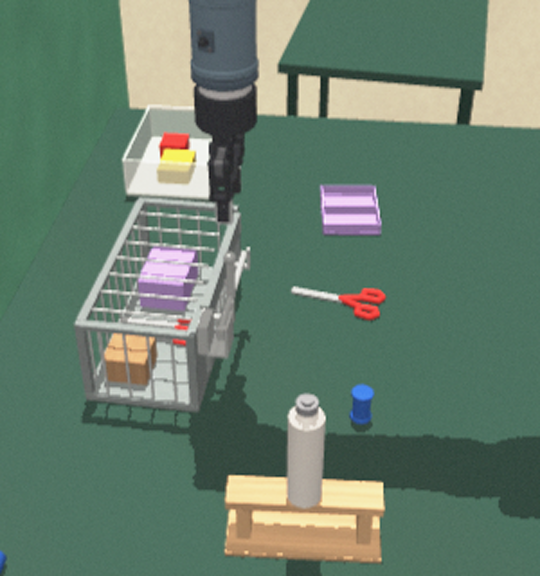

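>>> {"api": "carry_out", "payload": {
  "series": [
    {"gripper":80,"tx":0,"ty":0,"tz":0.06,"spin":0.08},
    {"gripper":80,"tx":0,"ty":0,"tz":0.06,"spin":0},
    {"gripper":80,"tx":0,"ty":0,"tz":0.06,"spin":0},
    {"gripper":80,"tx":0,"ty":0,"tz":0.06,"spin":0},
    {"gripper":80,"tx":0,"ty":0,"tz":0.06,"spin":0},
    {"gripper":80,"tx":0,"ty":0,"tz":0.06,"spin":0},
    {"gripper":80,"tx":0,"ty":0,"tz":0.05,"spin":0},
    {"gripper":80,"tx":0,"ty":0,"tz":0.035,"spin":0},
    {"gripper":80,"tx":0,"ty":0,"tz":0,"spin":0},
    {"gripper":80,"tx":0,"ty":0,"tz":0,"spin":0}
  ]
}}

```text
t: 12.0
eef_pos: [0.5798, 0.04, 0.1422]
ee_rot: [1.0, -0.02, -0.0, -0.0]
contact_force: [0.2, -0.7, 0.4]
opening: 0.068
```

```bash
python3 - <<'E'
from h import *
s=bot.sense();print(s["t"],s["eef_pos"],s["ee_rot"],s["contact_force"])
snap("side","side8.png",(250,130,370,250),5)
E
```

```text
12.0 [0.57978576 0.03998255 0.14222702] [ 9.99807643e-01 -1.96113929e-02 -2.56374293e-04 -5.96229879e-05] [ 0.23194388 -0.67402842  0.44332998]
```

View pics/side8.png

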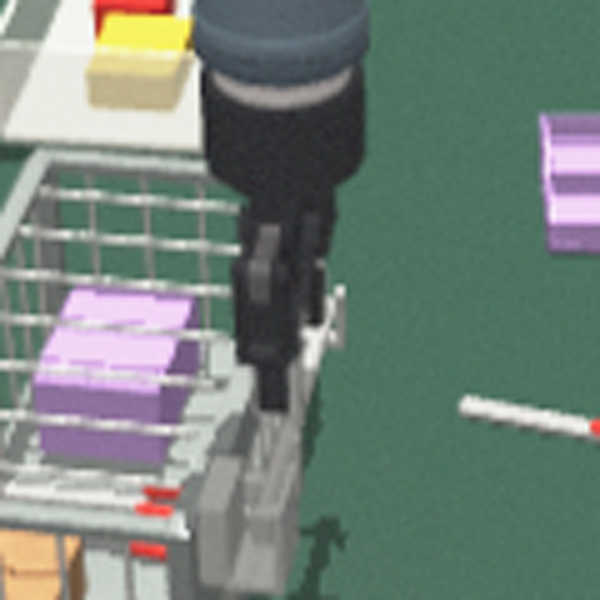

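>>> {"api": "carry_out", "payload": {
  "series": [
    {"gripper":0,"tx":0,"ty":0,"tz":0,"spin":0},
    {"gripper":0,"tx":0,"ty":0,"tz":0,"spin":0},
    {"gripper":0,"tx":0,"ty":0,"tz":0,"spin":0},
    {"gripper":0,"tx":0,"ty":0,"tz":0,"spin":0},
    {"gripper":0,"tx":0,"ty":0,"tz":0,"spin":0},
    {"gripper":0,"tx":0,"ty":0,"tz":0,"spin":0},
    {"gripper":0,"tx":0,"ty":0,"tz":0,"spin":0},
    {"gripper":0,"tx":0,"ty":0,"tz":0,"spin":0},
    {"gripper":0,"tx":0,"ty":0,"tz":0,"spin":0},
    {"gripper":0,"tx":0,"ty":0,"tz":0,"spin":0}
  ],
  "grip_force": 60
}}

```text
t: 12.88
eef_pos: [0.5802, 0.0395, 0.1425]
ee_rot: [1.0, -0.02, 0.0, -0.0]
contact_force: [-0.6, -0.7, 4.2]
opening: 0.014
```

>>> {"api": "carry_out", "payload": {
  "series": [
    {"gripper":0,"tx":0,"ty":0,"tz":0,"spin":0},
    {"gripper":0,"tx":0,"ty":0,"tz":0,"spin":0}
  ]
}}

```text
t: 13.05
eef_pos: [0.5802, 0.0395, 0.1425]
ee_rot: [1.0, -0.02, 0.0, -0.0]
contact_force: [0.0, 0.3, 4.7]
opening: 0.0138
```

```bash
python3 - <<'E'
from h import *
s=bot.sense();print(s["t"],s["eef_pos"],s["ee_rot"],s["contact_force"],s["opening"])
snap("side","side9.png",(260,140,360,240),6)
E
```

```text
13.05 [0.58020763 0.03950856 0.14251047] [ 9.99799698e-01 -2.00123020e-02  2.67337174e-04 -2.69409607e-05] [0.01293944 0.30471114 4.74467393] 0.013831131031102895
```

View pics/side9.png

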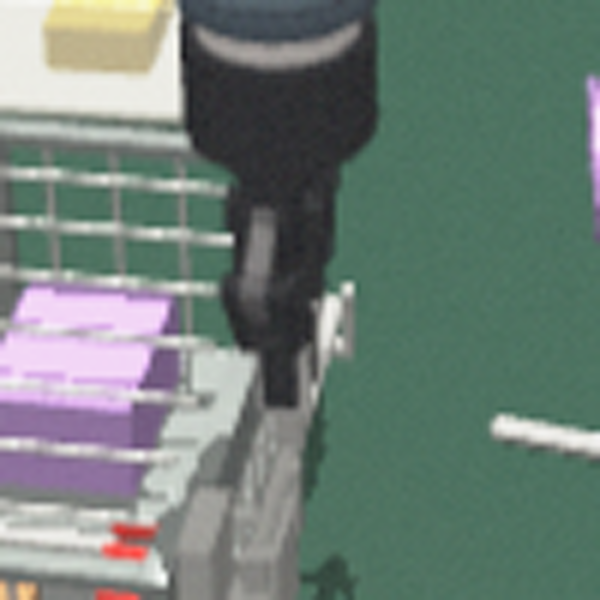

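>>> {"api": "carry_out", "payload": {
  "series": [
    {"gripper":0,"tx":0,"ty":0,"tz":-0.012,"spin":0},
    {"gripper":0,"tx":0,"ty":0,"tz":-0.012,"spin":0},
    {"gripper":0,"tx":0,"ty":0,"tz":-0.012,"spin":0},
    {"gripper":0,"tx":0,"ty":0,"tz":-0.006,"spin":0},
    {"gripper":0,"tx":0,"ty":0,"tz":0,"spin":0},
    {"gripper":0,"tx":0,"ty":0,"tz":0,"spin":0}
  ]
}}

```text
t: 13.6
eef_pos: [0.5798, 0.0394, 0.1527]
ee_rot: [1.0, -0.02, -0.0, 0.0]
contact_force: [1.7, -0.4, -1.3]
opening: 0.0137
```

```bash
python3 - <<'E'
from h import *
s=bot.sense();print(s["t"],s["eef_pos"],s["contact_force"],s["opening"])
snap("side","side10.png",(260,160,340,260),6);snap("top","top10.png",(250,150,350,210),8)
E
```

```text
13.6 [0.57983125 0.03942943 0.15271129] [ 1.65486145 -0.3794078  -1.27063814] 0.013699240626543424
```

View pics/side10.png

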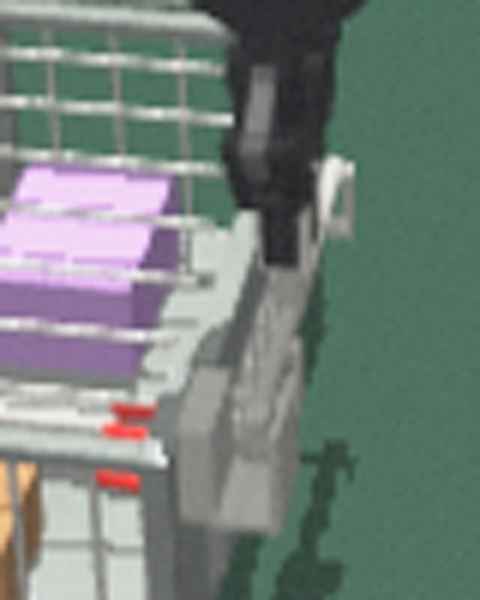

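View pics/top10.png

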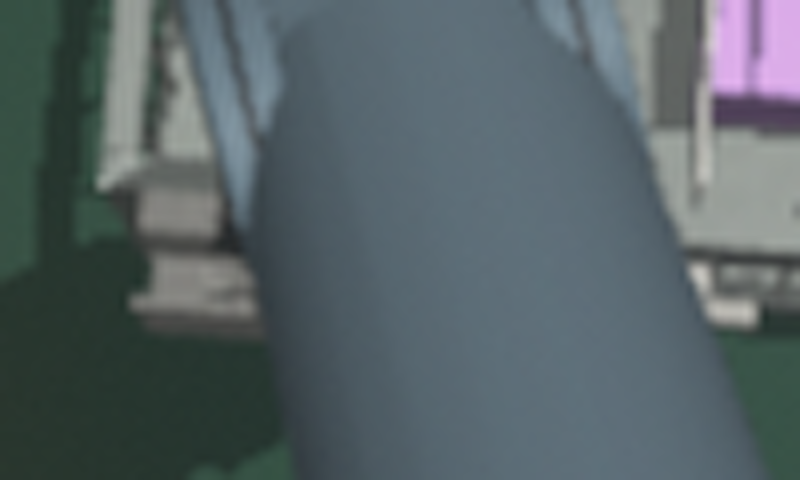

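>>> {"api": "carry_out", "payload": {
  "series": [
    {"gripper":0,"tx":0,"ty":0.02,"tz":0,"spin":0},
    {"gripper":0,"tx":0,"ty":0.02,"tz":0,"spin":0},
    {"gripper":0,"tx":0,"ty":0.02,"tz":0,"spin":0},
    {"gripper":0,"tx":0,"ty":0,"tz":0,"spin":0}
  ]
}}

```text
t: 14.03
eef_pos: [0.5793, 0.0225, 0.1527]
ee_rot: [1.0, -0.021, -0.0, 0.001]
contact_force: [0.9, -0.5, -0.6]
opening: 0.0138
```

>>> {"api": "carry_out", "payload": {
  "series": [
    {"gripper":0,"tx":0,"ty":0.02,"tz":0,"spin":0},
    {"gripper":0,"tx":0,"ty":0.02,"tz":0,"spin":0},
    {"gripper":0,"tx":0,"ty":0.02,"tz":0,"spin":0},
    {"gripper":0,"tx":0,"ty":0.02,"tz":0,"spin":0},
    {"gripper":0,"tx":0,"ty":0.01,"tz":0,"spin":0},
    {"gripper":0,"tx":0,"ty":0,"tz":0,"spin":0},
    {"gripper":0,"tx":0,"ty":0,"tz":0,"spin":0}
  ]
}}

```text
t: 14.62
eef_pos: [0.5784, 0.001, 0.1527]
ee_rot: [1.0, -0.02, -0.0, 0.0]
contact_force: [0.3, -0.4, -0.1]
opening: 0.0136
```

```bash
python3 - <<'E'
from h import *
s=bot.sense();print(s["t"],s["eef_pos"],s["ee_rot"],s["contact_force"],s["torque"],s["opening"],s["joint_positions"])
snap("side","side11.png",(260,160,340,260),6);snap("top","top11.png",(250,150,350,210),8)
E
```

```text
14.6167 [0.57841067 0.0010371  0.15274934] [ 9.99790677e-01 -2.04548204e-02 -6.45364027e-05  4.44565313e-04] [ 0.30937043 -0.41852492 -0.1280647 ] [-0.18170305 -0.10632971 -0.06036055] 0.013611635428156615 [ 0.09790625  0.5240036  -0.23684444  1.78650894  0.15810589  0.84973088
 -1.82472538]
```

View pics/side11.png

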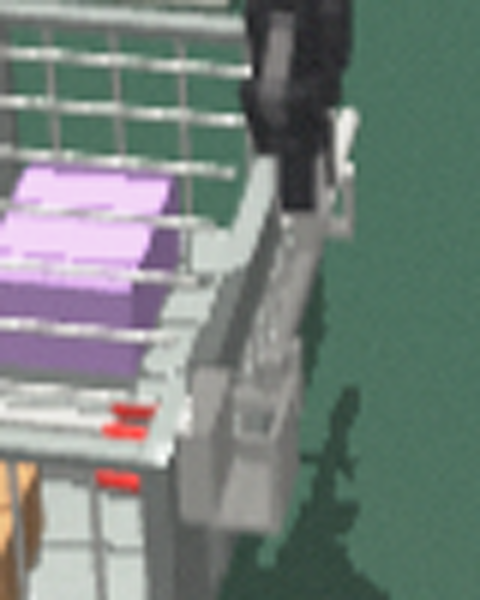

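View pics/top11.png

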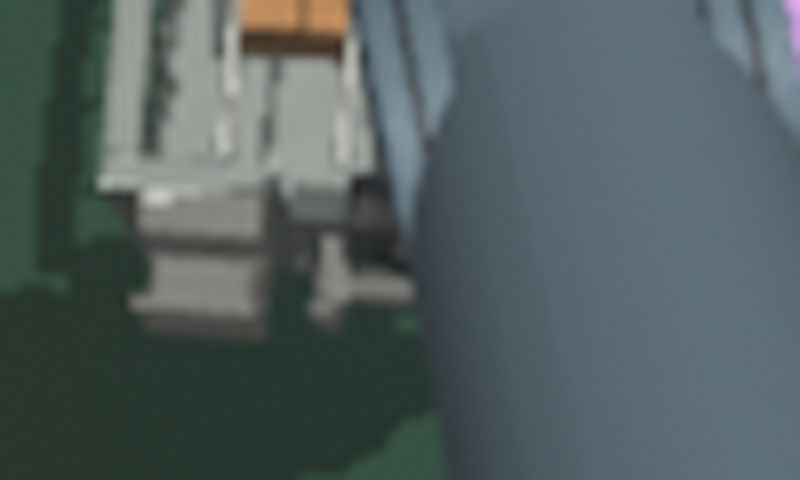

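>>> {"api": "carry_out", "payload": {
  "series": [
    {"gripper":0,"tx":-0.0257,"ty":0.0051,"tz":0,"spin":-0.0873},
    {"gripper":0,"tx":-0.0257,"ty":0.0051,"tz":0,"spin":-0.0873},
    {"gripper":0,"tx":-0.0257,"ty":0.0051,"tz":0,"spin":-0.0873},
    {"gripper":0,"tx":-0.0257,"ty":0.0051,"tz":0,"spin":-0.0873},
    {"gripper":0,"tx":0,"ty":0,"tz":0,"spin":0}
  ]
}}

```text
t: 15.13
eef_pos: [0.5521, -0.004, 0.1528]
ee_rot: [0.998, 0.068, -0.0, 0.0]
contact_force: [1.6, -0.6, -0.9]
opening: 0.0139
```

```bash
python3 - <<'E'
from h import *
s=bot.sense();print(s["t"],s["eef_pos"],s["ee_rot"],s["contact_force"],s["torque"],s["opening"])
snap("side","side12.png",(240,140,360,260),5);snap("top","top12.png",(230,140,370,240),5.5)
E
```

```text
15.1333 [ 0.55214984 -0.0039838   0.15279435] [ 9.97678051e-01  6.81059530e-02 -2.57417308e-04  1.41205551e-04] [ 1.64969278 -0.63270054 -0.90808282] [-0.09385801 -0.29342394 -0.04142875] 0.013916474746730346
```

View pics/side12.png

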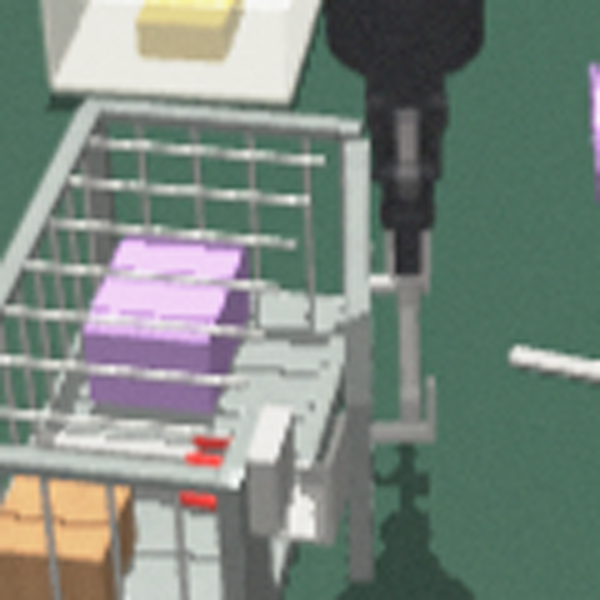

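View pics/top12.png

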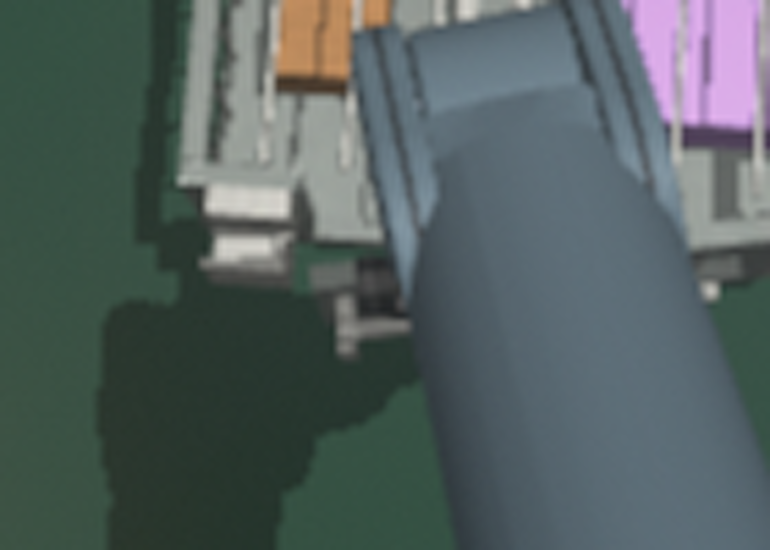

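>>> {"api": "carry_out", "payload": {
  "series": [
    {"gripper":0,"tx":-0.0257,"ty":0.0051,"tz":0,"spin":-0.0873},
    {"gripper":0,"tx":-0.0257,"ty":0.0051,"tz":0,"spin":-0.0873},
    {"gripper":0,"tx":-0.0257,"ty":0.0051,"tz":0,"spin":-0.0873},
    {"gripper":0,"tx":-0.0257,"ty":0.0051,"tz":0,"spin":-0.0873},
    {"gripper":0,"tx":-0.0257,"ty":0.0051,"tz":0,"spin":-0.0873},
    {"gripper":0,"tx":-0.0257,"ty":0.0051,"tz":0,"spin":-0.0873},
    {"gripper":0,"tx":-0.0257,"ty":0.0051,"tz":0,"spin":-0.0873},
    {"gripper":0,"tx":-0.0257,"ty":0.0051,"tz":0,"spin":-0.0873},
    {"gripper":0,"tx":0,"ty":0,"tz":0,"spin":0},
    {"gripper":0,"tx":0,"ty":0,"tz":0,"spin":0},
    {"gripper":0,"tx":0,"ty":0,"tz":0,"spin":0}
  ]
}}

```text
t: 16.15
eef_pos: [0.5075, -0.0275, 0.1529]
ee_rot: [0.971, 0.239, 0.0, -0.0]
contact_force: [1.2, -0.4, -2.1]
opening: 0.0138
```

```bash
python3 - <<'E'
from h import *
s=bot.sense();p=s["eef_pos"];print(s["t"],p,s["ee_rot"],s["contact_force"],s["opening"])
q=s["ee_rot"];print("tool yaw deg",np.degrees(2*np.arctan2(q[1],q[0]))+2.3)
for H in([.5976,-.1461],[.5984,-.1475]):
    r=p[:2]-H; R=np.hypot(*r); phi=np.arctan2(r[1],r[0])
    a=np.arcsin(.026/R) # gate dir = phi - a
    print("gate opening",np.degrees(phi-a-np.pi/2+.04),"along",np.sqrt(R*R-.026**2))
snap("side","side13.png",(240,140,400,370),2.6);snap("top","top13.png",(180,110,370,260),4.2)
E
```

```text
16.15 [ 0.50750973 -0.02746338  0.1529367 ] [ 9.71062241e-01  2.38826099e-01  4.57160419e-04 -9.43001659e-05] [ 1.23210604 -0.35889351 -2.05379619] 0.013756712982190741
tool yaw deg 29.934535326458203
gate opening 29.45246407099494 along 0.14667960019214057
gate opening 29.480553434587172 along 0.1483031762540395
```

View pics/side13.png

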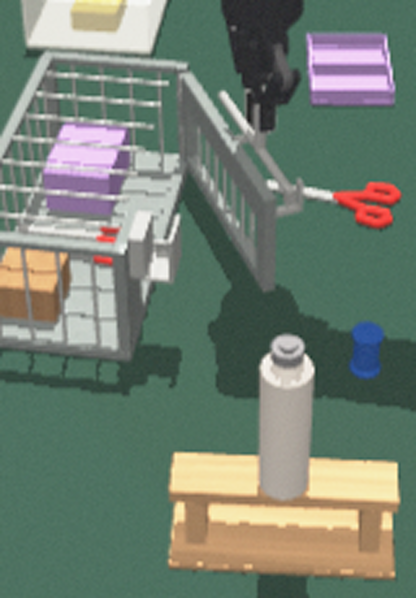

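View pics/top13.png

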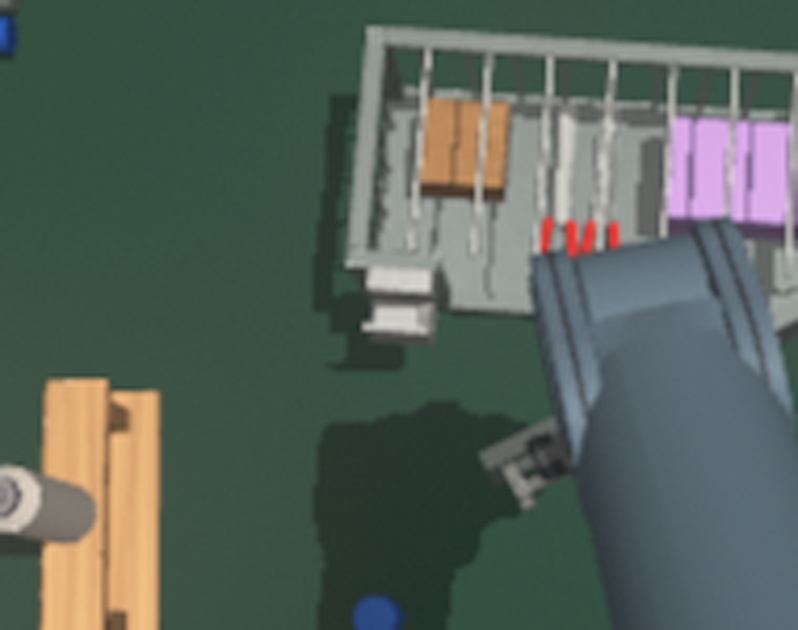

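```bash
python3 - <<'E'
from h import *
for X in (onz("side",(240+264/2.6,140+207/2.6),.135),onz("top",(180+482/4.2,110+458/4.2),.135)):
    r=X[:2]-[.5978,-.1465];print(X,np.hypot(*r),np.degrees(np.arctan2(-r[0],r[1]))+2.3)
E
```

```text
[0.49373836 0.07665468 0.135     ] 0.24622517173576677 27.300613414694688
[0.48993714 0.06450866 0.135     ] 0.23697900679082248 29.375092623665232
```

>>> {"api": "carry_out", "payload": {
  "series": [
    {"gripper":0,"tx":0,"ty":0,"tz":0,"spin":0},
    {"gripper":0,"tx":0,"ty":0,"tz":0,"spin":0},
    {"gripper":0,"tx":0,"ty":0,"tz":0,"spin":0},
    {"gripper":0,"tx":0,"ty":0,"tz":0,"spin":0},
    {"gripper":0,"tx":0,"ty":0,"tz":0,"spin":0},
    {"gripper":0,"tx":0,"ty":0,"tz":0,"spin":0}
  ]
}}

```text
t: 16.75
eef_pos: [0.5069, -0.0279, 0.1528]
ee_rot: [0.971, 0.24, 0.0, 0.0]
contact_force: [3.1, 0.4, -0.8]
opening: 0.0137
```

```bash
python3 - <<'E'
from h import *
s=bot.sense();print(s["eef_pos"],s["joint_vel"].round(3),s["t"]);print(bot.hand_in())
E
```

```text
[ 0.50687319 -0.02793957  0.15281447] [ 0.     0.001 -0.001  0.001  0.001  0.001  0.   ] 16.75
the job is handed in; nothing more can be done
None
```

I put the bottle on the ledge, unlatched and drew the bolt, and swung the gate open to about 30°. I handed the job in at t = 16.75 s, with the gripper still holding the bolt's handle and the arm at rest.

- **Bottle:** I let go of it standing upright near the middle of the ledge. It was still standing in the last side picture.
- **Bolt:** I lifted it about 10 mm; the wrist then read about 1.3 N, which matches the bolt's weight. I drew it back about 38 mm, and the top picture showed the keeper empty.
- **Gate angle:** The tool pose gives about 29.5°. The gate's free edge reads 29.4° in the top picture but only 27.3° in the side picture. I trust the side reading less, because the gate width it implies (246 mm) is too long for the 236 mm gate.
- **Grip:** The fingers read 13.8 mm open on the 12 mm stem. They held steadily through the lift, pull and swing, but I didn't find out why they read wide.
- **Bystanders:** The tray, scissors and spool look to be where they started. I checked this by eye in the pictures only.

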